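# Press a spice tin's lid home with a locking lid press

### The job

Close the spice tin with the locking lid press: gently push the tin along its guides fully home against the press's back stop, then squeeze the blue handle down over centre until it locks, so that the jaw presses the tin's lid fully home. Then flick the red release lever, without prying at the handle, so that the handle springs fully open again, leaving the tin in its place under the jaw. Do not force anything (keep clearly under 30 N on the press and 25 N on the tin), and leave the other things on the shelf alone.

Things in the scene. Friction and masses are not known exactly. Their poses are not given: they have to be found in the camera images.
- press: Lid press: locking pliers on a grey base plate (96 mm in x, 330 in y, 8 thick) screwed to the shelf. Origin: on the shelf under the plate's middle, z up. Own +y is the jaw side, own -y the handle side. Open, the jaw reaches up to 140 mm above the shelf over y = 0 to 55 mm: keep the gripper's body off it. More than 30 N on any part of it (handle, lever) spoils it.
- seat (a point): Where the centre of the tin's underside is when the tin is fully home: own x = 0, y = 55 mm of the press, on its base plate, 8 mm above the shelf. The back stop is the steel post (50 mm wide, 58 mm high), its face at y = 22 mm of the press.
- mouth (a point): Open +y end of the tin's guides: x = 0, y = 143 mm of the press, on the base plate. The two guide rails have inner faces at x = +-35 mm and tops 22 mm above the shelf. The tin is pushed from here towards the press's -y.
- pivot (a point): Pivot of handle and jaw, 100 mm above the shelf at x = 0, y = 0 of the press; handle and jaw turn about the press's x axis.
- handle (a joint): Movable handle over the fixed lower one, rad: 0 open (raised), 0.70 locked on its stop. Bar 14 mm thick, 152 mm from pivot to end, towards the press's -y; its last 92 mm is a blue grip 32 mm wide. From the pivot out it slopes nominally 0.45 rad up when open, 0.25 rad down when locked. The adjusting screw shifts this whole swing by a hidden -0.13 to 0.13 rad.
- squeeze_line (a point): Push the blue handle straight down here, 105 mm to the -y side of the pivot (fixed point 80 mm above the shelf). Handle top here: nominally 159 mm high open, 81 mm locked, +-17 mm hidden shift. It resists with 5 to 15 N. At about 0.6 rad it passes over centre, resistance drops to none and it snaps about 8 mm down to its stop. Stop pushing then: on the stop the force soon passes 30 N.
- release (a joint): Red release lever, rad: 0 at rest, 0.30 thrown to its stop; a light spring returns it. Hinged on the movable handle 12 mm above the pivot and carried round with it, 62 mm long, with a cross bar (26 mm along the press's x, 11 mm thick) at its top. Handle open: leans 0.35 rad to the press's +y; locked: 0.35 rad to -y (both with the hidden shift).
- lever_bar_locked (a point): Nominal centre of the lever's cross bar when the handle is locked and the lever at rest: 24 mm to the -y side of the pivot, 169 mm above the shelf (hidden shift +-9 mm in y). Push the bar towards the press's +y: it first swings lightly to 0.30, then at 6 to 15 N it lifts the handle back over centre, which springs open by itself.
- tin: Stainless spice tin, 66 mm across, 60 mm high without lid, about 0.3 kg (0.2 to 0.4). Origin: centre of its underside, z up. It stands loose on the base plate between the guide rails, 30 to 55 mm short of its seat towards the press's +y, and slides easily; push it at 35 to 50 mm above the shelf. More than 25 N from the fingers dents it.
- lid (a joint): Tight plug lid of the tin (brass-coloured disc 58 mm across, 4 mm thick), m: 0 = standing 6 mm proud of the rim, 0.006 = fully home, resting on the rim. It needs 6 N to slide and stays where it is pushed; the press's sprung pad brings 8 to 12 N.
- jar: Bystander: brown stoneware jar with wooden lid, 100 mm across, 138 mm high, loose; origin under its centre.
- tiffin: Bystander: closed stainless tiffin tin with clip latch, 112 mm across, 107 mm high, loose; origin under its centre.
- pan_lid: Bystander: small aluminium pan lid lying flat, 150 mm across, 38 mm high with its knob, loose; origin under its centre.
- lazy_susan: Bystander: white plastic lazy susan insert, 160 mm across, 26 mm high, loose; origin under its centre.

How it is judged:
On the way, in this order (a step that is already met when the one before it is completed fails the run):
1. the tin is pushed home (within 5 mm of its seat) with its lid still raised (horizontal distance between tin and seat below 0.005 m and value of joint lid below 0.003 m), for 0.2 s.
2. the handle is locked over centre (above 0.65 rad) with the lid pressed home under the jaw (value of joint handle above 0.65 rad and value of joint lid above 0.005 m and horizontal distance between tin and seat below 0.006 m), for 0.3 s.
3. the release lever is thrown (above 0.22 rad) while the handle is still locked (value of joint release above 0.22 rad and value of joint handle above 0.58 rad), for 0.02 s.
At the end, for the whole second after the job is handed in: The handle is open (below 0.08 rad) with the release lever back at rest (below 0.1 rad), the lid is home (within 1 mm), and the tin stands upright and still within 6 mm of its seat (value of joint handle below 0.08 rad and value of joint release below 0.1 rad and value of joint lid above 0.005 m and horizontal distance between tin and seat below 0.006 m and angle between tin's own z axis and vertical below 0.05 rad and linear speed of tin below 0.01 m/s); the robot touches nothing.
It fails at once if more than 30 N put on the press by the robot (contact force between any of the fingers, the arm and press above 30 N).
It fails at once if more than 25 N put on the tin by the fingers (contact force between the fingers and tin above 25 N).
It fails at once if a bystander moved by more than 20 mm (distance of any of jar, tiffin, pan_lid, lazy_susan from where it was at the start of the episode above 0.02 m).
It also fails if it takes over 72 s, if anything falls off the work surface, if the arm or the gripper's body presses on something with over 40 N, if the wrist force passes 120 N, or if a joint passes its speed limit or range.

### The arm

A 6-joint arm with a two-finger parallel gripper is mounted at the origin on the work surface. World frame = base frame: x ahead of the robot, y to its left, z up, the work surface at z = 0. Lengths are in m, angles in rad, forces in N, time in s.
With the tool pointing down it reaches from about 0.225 to 0.875 m from the base axis. Payload 3.4 kg.
Tool frame: the origin (TCP) lies midway between the tips of the shut fingers; the grasp point (between the pads) lies 19 mm behind it; z points along the fingers, y is the line along which they close (so a half turn about z gives the same grasp; the last joint's range is limited). The gripper opens to 85 mm and grips with 20 to 120 N. Pads are 22 mm wide; open, the fingers measure 114 mm over their backs; the gripper's body (76 mm by 85 mm) begins 54 mm behind the grasp point. The pads swing forward as they close: fully open they stand 13 mm farther back than shut.
Start: joints at [1.096, 0.276, 1.505, -0, 1.361, -0.121], TCP at [0.199, 0.539, 0.231] pointing down, gripper open.
Joint ranges: [-2.89, 2.89], [-0.75, 2.08], [0.22, 2.7], [-1.18, 4.32], [0.11, 2.71], [-2.7, 2.7]. Speed limits (rad/s): [2.57, 2.57, 3.14, 3.14, 3.14, 3.14].

### API

Orientations are given as a rotation vector (axis times angle).
In Python, from rig import observe, grab_frame, sign_off, trace gives the robot as it stands.
- The arm moves only by the tool servo_tool, never from a script. Its argument "commands" is a list of rows, each an object of numbers: "wx", "wy", "wz": the turn, a rotation vector about the tool's x, y, z normalised to -1 to 1, where 1 is 360 degrees; "x", "y", "z": the shift along the tool's x, y, z normalised to -1 to 1, where 1 is 80 cm; "claw": the closure, from 0 (fully open) to 1 (shut). In form: [{"wx": .., "wy": .., "wz": .., "x": .., "y": .., "z": .., "claw": ..}, ...]. A call has 1 to 5 rows; each row shifts and turns the commanded pose from where the row before left it, along the tool's axes as they then stand; what a row does not reach is not made up. A row lasts 1/12 s, in which the tool goes at most 41.7 mm and 7.16 degrees, less where a joint would pass 70% of its speed; a pose out of reach is approached as far as the arm can. A call with a number of a shift or a turn outside -1 to 1 is refused whole. A call with a gripper value outside its range is refused whole. The fingers move at their own pace and stop on an object; "newtons" is the grip in N (left out, the last holds). Time passes only in rows, so rows that do not move let the fingers close. It gives the time, the measured TCP pose, the force, the opening and the grip force at its end, in the units of the state.
- observe(): the state, without advancing time (a new reading comes with each control period).
- grab_frame(name): name is "scene" or "top" or "wrist"; returns a dict with "pixels" (384x512x3 uint8, red, green, blue), "mtx" (3x3 intrinsics, pixels), "dist" ([k1, k2, p1, p2, k3] as OpenCV has them; the pictures are not rectified), "R" (3x3) and "t" (3): a world point X has camera coordinates R X + t. Camera axes: x right, y down, z forward; pixel columns grow to the right and rows downward; lengths in m; the calibration is good to about 2 mm. A picture is of the moment at which its call begins. There is no depth.
- sign_off(): hands the job in; it is judged then, once.
Trained networks look in the newest picture that a camera, given by its name, has taken for a name from the list of things; names that differ only in an ending like _2 or _b are one class to them, and where a whole thing is asked for, a point or a joint stands for the part that bears it (a point fixed in the world has none). Each returns a list of dicts, best first, with "conf" (0 to 1); they miss things now and then, are a little off and sometimes report something else, mostly with a low value. They report only what shows in the picture. A call takes as long as a camera call.
- trace(camera, name): "pixels" (384x512 bool, what is visible of it) and "box" ([left, top, right, bottom] in pixels, round what is visible of it).
The state is a dict: "time": time; "joints": joint angles; "qvel": joint speeds; "joint_torque": joint torques, N m; "eef_pos": TCP position; "tcp_rot": TCP orientation; "wrist_force": force on the tool from outside, world axes, zero at the start; "torque": the same for the moment, N m; "opening": finger opening in m; "grasp_force": force on a finger pad.
Only numpy, scipy, OpenCV 4.12 (cv2) and the standard library are available. Lean on these libraries where they do the work, as an engineer would, in place of code of your own. Each camera call takes 0.05 s, during which the arm holds its last target. There are 200 camera calls.

## Working session

There is one attempt and no reset: what is moved stays moved. The work goes in short steps, Python scripts to look and compute and a tool call to move; the robot and the scene stay as the last step left them, time stands still between calls to the robot, and variables do not carry over. Pictures are saved under pics/ and viewed, at most 10 in all, crops included, and the job is handed in when it is done.

Besides the shell and the picture viewer there is one more tool, called after ">>>" as name(argument=value, ...) on one line, values as JSON. servo_tool: Moves the arm, as the interface text tells. Scaled input: -1 to 1 covers 80 cm each way for a shift and 360 degrees each way for a turn. Its arguments: {"type":"object","properties":{"commands":{"type":"array"},"newtons":{"type":"number"}},"required":["commands"]}

```bash
ls; mkdir -p pics; python3 - <<'E'
from rig import *
import cv2,numpy as np
s=observe(); print({k:np.round(v,3).tolist() for k,v in s.items()})
for c in("scene","top"):
    f=grab_frame(c); cv2.imwrite(f"pics/{c}0.png",f["pixels"][:,:,::-1]); print(c,f["mtx"].round(1).tolist(),np.round(f["dist"],3),np.round(-f["R"].T@f["t"],3))
    for n in("press","tin","handle","release","lid","jar","tiffin","pan_lid","lazy_susan"):
        r=trace(c,n); print(n,[(round(a["conf"],2),np.round(a["box"]).tolist()) for a in r[:2]])
E
```

```text
pics
{'time': 0.0, 'joints': [1.096, 0.277, 1.506, 0.0, 1.361, -0.121], 'qvel': [-0.002, -0.001, 0.001, -0.001, -0.002, 0.0], 'joint_torque': [-0.0, -41.677, -24.58, -0.0, 0.011, -0.0], 'eef_pos': [0.199, 0.539, 0.23], 'tcp_rot': [-0.553, -3.092, 0.003], 'wrist_force': [0.114, 0.753, -0.331], 'torque': [-0.042, 0.016, -0.043], 'grasp_force': 0.0, 'opening': 0.085}
scene [[426.0, 0.0, 254.0], [0.0, 426.0, 193.8], [0.0, 0.0, 1.0]] [-0.153  0.     0.     0.     0.   ] [1.547 0.563 1.113]
press [(0.83, [206.0, 171.0, 292.0, 240.0]), (0.42, [311.0, 248.0, 351.0, 300.0])]
tin [(0.74, [263.0, 206.0, 278.0, 232.0])]
handle [(0.61, [210.0, 169.0, 252.0, 195.0])]
release [(0.52, [249.0, 183.0, 254.0, 188.0])]
lid [(0.72, [268.0, 205.0, 283.0, 218.0])]
jar [(0.71, [343.0, 234.0, 378.0, 277.0])]
tiffin [(0.72, [313.0, 252.0, 350.0, 303.0]), (0.45, [208.0, 173.0, 289.0, 238.0])]
pan_lid [(0.55, [166.0, 160.0, 203.0, 185.0])]
lazy_susan [(0.85, [137.0, 195.0, 180.0, 223.0])]
top [[403.5, 0.0, 258.0], [0.0, 403.5, 199.5], [0.0, 0.0, 1.0]] [-0.096  0.     0.     0.     0.   ] [0.381 0.006 1.222]
press [(0.57, [212.0, 202.0, 320.0, 236.0])]
tin [(0.71, [221.0, 207.0, 243.0, 227.0]), (0.62, [209.0, 200.0, 323.0, 233.0])]
handle [(0.79, [259.0, 204.0, 324.0, 220.0])]
release [(0.43, [258.0, 208.0, 266.0, 213.0]), (0.4, [212.0, 202.0, 320.0, 237.0])]
lid [(0.5, [222.0, 206.0, 241.0, 228.0])]
jar [(0.85, [97.0, 192.0, 134.0, 229.0])]
tiffin [(0.69, [114.0, 149.0, 161.0, 190.0])]
pan_lid [(0.94, [361.0, 232.0, 410.0, 282.0])]
lazy_susan [(0.85, [340.0, 150.0, 393.0, 201.0])]
```

```bash
python3 - <<'E'
import cv2
a=cv2.imread("pics/top0.png")[140:290,80:420]; b=cv2.imread("pics/scene0.png")[150:310,130:390]
a=cv2.resize(a,(680,300),interpolation=2); b=cv2.resize(b,(488,300),interpolation=2)
import numpy as np
o=np.zeros((600,680,3),np.uint8); o[:300]=a; o[300:,:488]=b
cv2.imwrite("pics/c0.png",o)
E
```

```text
(no output)
```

View pics/c0.png

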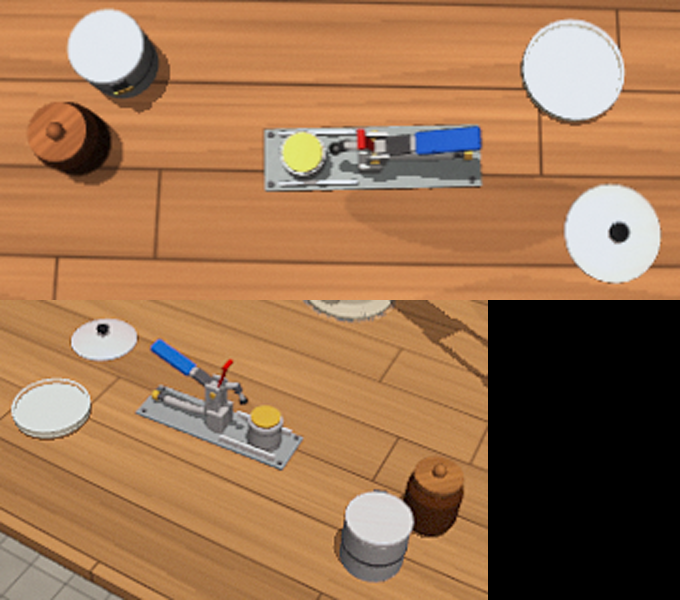

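The top view shows the press with its plate spanning about (212,203) to (320,235) px, the jaw and tin to the left and the handle to the right. The jar and tiffin are further left; the lazy susan and pan lid are off the handle end.

```bash
cat > h.py <<'E'
import numpy as np,cv2
from rig import *
def ray(f,px):
    u=cv2.undistortPoints(np.array(px,float).reshape(-1,1,2),f["mtx"],f["dist"]).reshape(-1,2)
    d=np.c_[u,np.ones(len(u))]@f["R"]; return -f["R"].T@f["t"],d
def onz(f,px,z):
    c,d=ray(f,px); return c+d*((z-c[2])/d[:,2])[:,None]
def proj(f,X):
    return cv2.projectPoints(np.array(X,float).reshape(-1,3),cv2.Rodrigues(f["R"])[0],f["t"],f["mtx"],f["dist"])[0].reshape(-1,2)
def cen(m): 
    return np.argwhere(m)[:,::-1].mean(0)
E
python3 - <<'E'
from h import *
f=grab_frame("top")
c=onz(f,[(212,203.5),(320.5,202),(320.5,234),(213,235.5)],.008); print("plate",c.round(3).tolist(),c.mean(0).round(3))
d=(c[0]+c[3]-c[1]-c[2]); print("yaw of +y",np.arctan2(d[1],d[0]), np.linalg.norm(d)/2)
for n,z in(("tin",.06),("lid",.078),("jar",.1),("tiffin",.1),("pan_lid",.01),("lazy_susan",.02)):
    r=trace("top",n); b=r[0]["box"]; print(n,onz(f,[((b[0]+b[2])/2,(b[1]+b[3])/2)],z).round(3)) 
w=grab_frame("wrist"); print("wrist",w["R"].round(2).tolist(),(-w["R"].T@w["t"]).round(3),w["mtx"].round(0).tolist())
E
```

```text
plate [[0.609, 0.133, 0.008], [0.619, -0.2, 0.008], [0.52, -0.198, 0.008], [0.511, 0.127, 0.008]] [ 0.565 -0.035  0.008]
yaw of +y 1.6019704202651255 0.3292761415782745
tin [[0.556 0.072 0.06 ]]
lid [[0.559 0.069 0.078]]
jar [[0.57  0.405 0.1  ]]
tiffin [[0.696 0.342 0.1  ]]
pan_lid [[ 0.454 -0.402  0.01 ]]
lazy_susan [[ 0.706 -0.34   0.02 ]]
wrist [[0.35, 0.94, 0.0], [0.9, -0.33, 0.28], [0.26, -0.1, -0.96]] [0.131 0.564 0.374] [[320.0, 0.0, 255.0], [0.0, 320.0, 191.0], [0.0, 0.0, 1.0]]
```

>>> servo_tool(commands=[{"wz": 0.019, "claw": 1}, {"wz": 0.019, "claw": 1}, {"wz": 0.019, "claw": 1}, {"wz": 0.019, "claw": 1}, {"wz": 0.019, "claw": 1}], newtons=40)

```text
invalid input at $.commands[0]: expected keys wx, wy, wz, x, y, z, claw
```

>>> servo_tool(commands=[{"wz": 0.019, "claw": 1}, {"wz": 0.019, "claw": 1}, {"wz": 0.019, "claw": 1}, {"wz": 0.019, "claw": 1}, {"wz": 0.019, "claw": 1}])

```text
invalid input at $.commands[0]: expected keys wx, wy, wz, x, y, z, claw
```

>>> servo_tool(commands=[{"x": -0.03, "y": 0.03, "claw": 1}, {"x": -0.03, "y": 0.03, "claw": 1}, {"x": -0.03, "y": 0.03, "claw": 1}, {"x": -0.03, "y": 0.03, "claw": 1}, {"x": -0.03, "y": 0.03, "claw": 1}])

```text
invalid input at $.commands[0]: expected keys wx, wy, wz, x, y, z, claw
```

>>> servo_tool(commands=[{"x": -0.03, "y": 0.03, "claw": 1}, {"x": -0.03, "y": 0.03, "claw": 1}, {"x": -0.03, "y": 0.03, "claw": 1}, {"x": -0.03, "y": 0.03, "claw": 1}, {"x": -0.03, "y": 0.03, "claw": 1}])

```text
invalid input at $.commands[0]: expected keys wx, wy, wz, x, y, z, claw
```

>>> servo_tool(commands=[{"x": -0.025, "y": 0.03, "claw": 1}, {"x": -0.025, "y": 0.03, "claw": 1}, {"x": -0.025, "y": 0.03, "claw": 1}, {"x": -0.025, "y": 0.03, "claw": 1}, {"claw": 1}])

```text
invalid input at $.commands[0]: expected keys wx, wy, wz, x, y, z, claw
```

```bash
python3 - <<'E'
from h import *
s=observe(); print(s["time"],s["eef_pos"],s["tcp_rot"],s["joints"],s["opening"])
print(cv2.Rodrigues(np.array(s["tcp_rot"]))[0].round(3))
f=grab_frame("wrist"); cv2.imwrite("pics/w1.png",f["pixels"][:,:,::-1])
print((-f["R"].T@f["t"]).round(3))
for n in("press","tin","lid","handle","release"):
    r=trace("wrist",n); print(n,[(round(a["conf"],2),np.round(a["box"]).tolist()) for a in r[:2]])
E
```

```text
1.4 [0.19921761 0.53940553 0.23133772] [5.52842553e-01 3.09253040e+00 1.58733888e-04] [ 1.09602372e+00  2.75865155e-01  1.50492549e+00 -4.70914024e-06
  1.36069488e+00 -1.20974764e-01] 0.0852307668628003
[[-0.938  0.346  0.   ]
 [ 0.346  0.938  0.   ]
 [-0.     0.    -1.   ]]
[0.131 0.564 0.374]
press []
tin []
lid []
handle []
release []
```

View pics/w1.png

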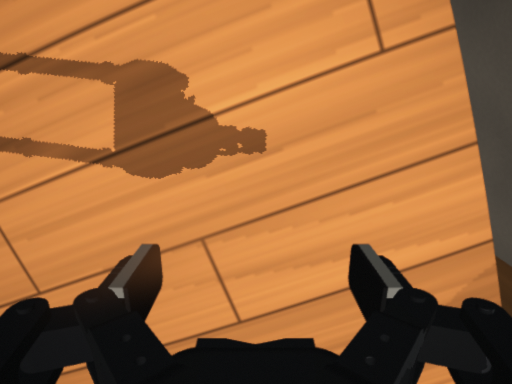

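The picture shows only bare table: every row was refused because all keys are needed, so the arm has not moved. I'm sending the moves again.

>>> servo_tool(commands=[{"wx": 0, "wy": 0, "wz": 0.019, "x": 0, "y": 0, "z": 0, "claw": 1}, {"wx": 0, "wy": 0, "wz": 0.019, "x": 0, "y": 0, "z": 0, "claw": 1}, {"wx": 0, "wy": 0, "wz": 0.019, "x": 0, "y": 0, "z": 0, "claw": 1}, {"wx": 0, "wy": 0, "wz": 0.019, "x": 0, "y": 0, "z": 0, "claw": 1}, {"wx": 0, "wy": 0, "wz": 0.019, "x": 0, "y": 0, "z": 0, "claw": 1}], newtons=40)

```text
time: 2.12
eef_pos: [0.1992, 0.5394, 0.2313]
tcp_rot: [-1.446, -2.789, -0.0]
wrist_force: [0.7, -0.8, -0.2]
opening: 0.0254
grasp_force: 0.0
```

>>> servo_tool(commands=[{"wx": 0, "wy": 0, "wz": 0.019, "x": 0, "y": 0, "z": 0, "claw": 1}, {"wx": 0, "wy": 0, "wz": 0.019, "x": 0, "y": 0, "z": 0, "claw": 1}, {"wx": 0, "wy": 0, "wz": 0.019, "x": 0, "y": 0, "z": 0, "claw": 1}, {"wx": 0, "wy": 0, "wz": 0.019, "x": 0, "y": 0, "z": 0, "claw": 1}, {"wx": 0, "wy": 0, "wz": 0.018, "x": 0, "y": 0, "z": 0, "claw": 1}])

```text
time: 2.53
eef_pos: [0.1992, 0.5394, 0.2313]
tcp_rot: [-2.195, -2.248, -0.0]
wrist_force: [-0.3, 0.8, 0.3]
opening: 0.0001
grasp_force: 0.0
```

>>> servo_tool(commands=[{"wx": 0, "wy": 0, "wz": 0, "x": -0.029, "y": 0.03, "z": 0, "claw": 1}, {"wx": 0, "wy": 0, "wz": 0, "x": -0.029, "y": 0.03, "z": 0, "claw": 1}, {"wx": 0, "wy": 0, "wz": 0, "x": -0.029, "y": 0.03, "z": 0, "claw": 1}, {"wx": 0, "wy": 0, "wz": 0, "x": -0.029, "y": 0.03, "z": 0, "claw": 1}, {"wx": 0, "wy": 0, "wz": 0, "x": -0.029, "y": 0.03, "z": 0, "claw": 1}])

```text
time: 2.95
eef_pos: [0.3234, 0.426, 0.2314]
tcp_rot: [2.188, 2.255, 0.001]
wrist_force: [-0.5, -0.1, 0.6]
opening: 0.0003
grasp_force: 0.0
```

>>> servo_tool(commands=[{"wx": 0, "wy": 0, "wz": 0, "x": -0.029, "y": 0.03, "z": 0, "claw": 1}, {"wx": 0, "wy": 0, "wz": 0, "x": -0.029, "y": 0.03, "z": 0, "claw": 1}, {"wx": 0, "wy": 0, "wz": 0, "x": -0.029, "y": 0.03, "z": 0, "claw": 1}, {"wx": 0, "wy": 0, "wz": 0, "x": -0.029, "y": 0.03, "z": 0, "claw": 1}, {"wx": 0, "wy": 0, "wz": 0, "x": -0.029, "y": 0.03, "z": 0, "claw": 1}])

```text
time: 3.37
eef_pos: [0.447, 0.3133, 0.2315]
tcp_rot: [-2.188, -2.254, -0.001]
wrist_force: [0.5, 0.5, 0.9]
opening: -0.0003
grasp_force: 0.0
```

>>> servo_tool(commands=[{"wx": 0, "wy": 0, "wz": 0, "x": -0.029, "y": 0.03, "z": 0, "claw": 1}, {"wx": 0, "wy": 0, "wz": 0, "x": -0.029, "y": 0.03, "z": 0, "claw": 1}, {"wx": 0, "wy": 0, "wz": 0, "x": -0.029, "y": 0.03, "z": 0, "claw": 1}, {"wx": 0, "wy": 0, "wz": 0, "x": -0.029, "y": 0.03, "z": 0, "claw": 1}, {"wx": 0, "wy": 0, "wz": 0, "x": 0, "y": 0, "z": 0, "claw": 1}])

```text
time: 3.78
eef_pos: [0.5496, 0.2203, 0.231]
tcp_rot: [2.19, 2.245, 0.001]
wrist_force: [0.8, 0.6, -0.3]
opening: 0.0003
grasp_force: 0.0
```

```bash
python3 - <<'E'
from h import *
s=observe(); print(s["time"],s["eef_pos"],s["joints"],s["opening"])
print(cv2.Rodrigues(np.array(s["tcp_rot"]))[0].round(3))
f=grab_frame("wrist"); cv2.imwrite("pics/w2.png",f["pixels"][:,:,::-1])
print((-f["R"].T@f["t"]).round(3))
for n in("press","tin","lid","handle","release"):
    r=trace("wrist",n); print(n,[(round(a["conf"],2),np.round(a["box"]).tolist()) for a in r[:2]])
E
```

```text
3.7833 [0.54961936 0.22034062 0.23099401] [ 0.26615044  0.30046484  1.47019042 -0.00385974  1.3678492   0.24219444] 0.0002795148361835617
[[-0.025  1.     0.004]
 [ 1.     0.025 -0.003]
 [-0.003  0.004 -1.   ]]
[0.546 0.292 0.373]
press [(0.93, [223.0, 229.0, 300.0, 347.0]), (0.53, [248.0, 318.0, 258.0, 329.0])]
tin [(0.55, [241.0, 0.0, 328.0, 24.0]), (0.49, [252.0, 320.0, 264.0, 327.0])]
lid [(0.37, [352.0, 0.0, 512.0, 95.0])]
handle [(0.71, [351.0, 0.0, 512.0, 95.0])]
release [(0.75, [221.0, 229.0, 297.0, 345.0])]
```

View pics/w2.png

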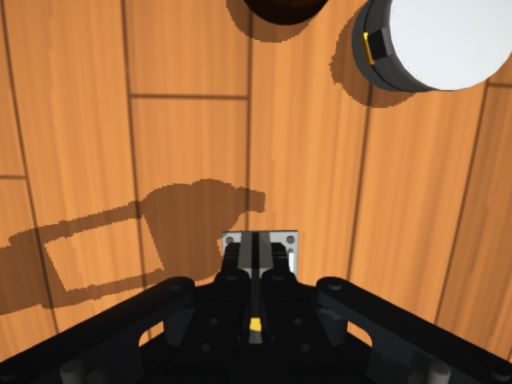

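The wrist picture shows the plate's jaw end just ahead of the shut fingers, with its corners at about (223,231) and (298,231). The jar and tiffin are at the top, well clear.

```bash
python3 - <<'E'
from h import *
f=grab_frame("wrist"); p=f["pixels"].astype(int)
print(onz(f,[(223,231.5),(298,231.5),(298,272)],.008).round(4))
t=grab_frame("top")
yaw=.03
for o in [(.565,-.035)]:
    c,s=np.cos(yaw),np.sin(yaw)
    P=lambda x,y,z:(o[0]+c*x-s*y,o[1]+s*x+c*y,z)
    print(proj(f,[P(.048,.165,.008),P(-.048,.165,.008)]).round(1))
for n in("tin","lid"):
  r=trace("top",n)
  for a in r[:2]: print(n,a["conf"],cen(a["pixels"]).round(1),a["pixels"].sum(),np.round(a["box"],1))
# lid by colour
hsv=cv2.cvtColor(t["pixels"],cv2.COLOR_RGB2HSV); m=cv2.inRange(hsv,(22,110,120),(35,255,255)); m[:, :212]=0;m[:,255:]=0;m[:200]=0;m[240:]=0
b=cen(m>0); print("lid col",b,(m>0).sum(),onz(t,[b],.078).round(4))
for nm,lo,hi in(("blue",(105,120,60),(125,255,255)),("red",(0,150,90),(6,255,255))):
  q=cv2.inRange(hsv,lo,hi); q[:195]=0;q[245:]=0;q[:,:212]=0;q[:,330:]=0; print(nm,cen(q>0).round(1),(q>0).sum(),cv2.boundingRect(q), onz(t,[cen(q>0)],.165).round(3))
E
```

```text
[[0.5057 0.1375 0.008 ]
 [0.5984 0.1403 0.008 ]
 [0.6024 0.0837 0.008 ]]
[[305.2 238.3]
 [228.1 238.3]]
tin 0.92 [231.2 217.4] 408 [218.4 207.3 240.5 228.5]
lid 0.25 [261.4 210.5] 64 [257.7 207.5 265.5 216.7]
lid col [230.97231834 215.94117647] 289 [[0.5603 0.0702 0.078 ]]
blue [303.6 209.9] 367 (288, 203, 32, 14) [[ 0.566 -0.128  0.165]]
red [261.4 210.1] 48 (258, 205, 9, 10) [[ 0.564 -0.015  0.165]]
```

```bash
python3 - <<'E'
from h import *
s=observe(); print(s["time"],s["eef_pos"].round(4))
f=grab_frame("wrist"); t=grab_frame("top")
def plate(fr,x0,y0,x1,y1):
    hsv=cv2.cvtColor(fr["pixels"],cv2.COLOR_RGB2HSV); m=(cv2.inRange(hsv,(0,0,90),(180,60,255))>0); k=np.zeros_like(m);k[y0:y1,x0:x1]=1; return m&k
m=plate(f,200,215,320,290)
for r in range(226,272,6): 
    xs=np.where(m[r])[0]; print(r,(xs.min(),xs.max()) if len(xs) else None)
for c in range(226,300,14):
    ys=np.where(m[:,c])[0]; print("c",c,ys.min() if len(ys) else None)
m=plate(t,200,195,335,245); ys,xs=np.where(m)
h=cv2.minAreaRect(np.c_[xs,ys].astype(np.float32)); print(h)
for c in (216,250,285,300,316): y=np.where(m[:,c])[0]; print("t",c,y.min(),y.max())
for r in (206,212,218,224,230,233): x=np.where(m[r])[0]; print("tr",r,x.min(),x.max())
E
```

```text
4.2833 [0.544  0.2254 0.2315]
226 None
232 None
238 (np.int64(227), np.int64(302))
244 (np.int64(227), np.int64(301))
250 (np.int64(286), np.int64(301))
256 (np.int64(287), np.int64(301))
262 (np.int64(289), np.int64(301))
268 (np.int64(243), np.int64(300))
c 226 None
c 240 237
c 254 None
c 268 233
c 282 236
c 296 235
((265.72283935546875, 218.47398376464844), (31.014257431030273, 108.03937530517578), 88.78113555908203)
t 216 205 235
t 250 204 234
t 285 203 233
t 300 203 233
t 316 202 232
tr 206 212 287
tr 212 212 287
tr 218 212 319
tr 224 212 319
tr 230 212 320
tr 233 212 305
```

```bash
python3 - <<'E'
from h import *
from scipy.optimize import least_squares
s=observe(); print(s["eef_pos"].round(4))
f=grab_frame("wrist"); t=grab_frame("top")
W=np.array([(302.3,235),(226.7,235.5)])       # +x,+y corner ; -x,+y corner
T=np.array([(211.5,204.6),(212,235.8),(320,202),(320.5,232.8)])
for nm,ws,wt in(("w+t",1,1),("t",0,1)):
    def res(p):
        c,q=np.cos(p[2]),np.sin(p[2])
        P=lambda x,y:(p[0]+c*x-q*y,p[1]+q*x+c*y,.008)
        a=proj(f,[P(.048,.165),P(-.048,.165)])-W; b=proj(t,[P(.048,.165),P(-.048,.165),P(.048,-.165),P(-.048,-.165)])-T
        return np.r_[ws*a.ravel()*.5,wt*b.ravel()]
    r=least_squares(res,[.56,-.03,.03]); print(nm,r.x.round(4),r.fun.round(1))
E
```

```text
[0.5443 0.2252 0.2315]
w+t [ 0.5646 -0.0324  0.0412] [ 0.4  0.3 -0.4  0.5  0.1 -0.2 -0.3 -0.1 -1.  -0.   0.3  0.2]
t [ 0.5646 -0.033   0.042 ] [ 0.   0.  -0.   0.   0.3 -0.1 -0.  -0.  -0.8 -0.1  0.5  0.2]
```

>>> servo_tool(commands=[{"wx": 0, "wy": 0, "wz": 0, "x": -0.019, "y": 0.003, "z": 0.0325, "claw": 1}, {"wx": 0, "wy": 0, "wz": 0, "x": -0.019, "y": 0.003, "z": 0.0325, "claw": 1}, {"wx": 0, "wy": 0, "wz": 0, "x": -0.019, "y": 0.003, "z": 0.0325, "claw": 1}, {"wx": 0, "wy": 0, "wz": 0, "x": -0.019, "y": 0.003, "z": 0.0325, "claw": 1}, {"wx": 0, "wy": 0, "wz": 0, "x": -0.019, "y": 0.003, "z": 0.0325, "claw": 1}])

```text
time: 4.9
eef_pos: [0.559, 0.1485, 0.1004]
tcp_rot: [2.188, 2.254, 0.001]
wrist_force: [-0.2, 0.2, -0.6]
opening: 0.0002
grasp_force: 0.0
```

>>> servo_tool(commands=[{"wx": 0, "wy": 0, "wz": 0, "x": 0, "y": 0, "z": 0.024, "claw": 1}, {"wx": 0, "wy": 0, "wz": 0, "x": 0, "y": 0, "z": 0.024, "claw": 1}, {"wx": 0, "wy": 0, "wz": 0, "x": 0, "y": 0, "z": 0.022, "claw": 1}, {"wx": 0, "wy": -0.014, "wz": 0, "x": 0, "y": 0, "z": 0, "claw": 1}, {"wx": 0, "wy": -0.014, "wz": 0, "x": 0, "y": 0, "z": 0, "claw": 1}])

```text
time: 5.32
eef_pos: [0.5586, 0.147, 0.0444]
tcp_rot: [2.099, 2.154, -0.191]
wrist_force: [-1.4, -0.3, -0.5]
opening: 0.0001
grasp_force: 0.0
```

>>> servo_tool(commands=[{"wx": 0, "wy": -0.014, "wz": 0, "x": 0, "y": 0, "z": 0, "claw": 1}, {"wx": 0, "wy": 0, "wz": 0, "x": 0, "y": 0, "z": 0, "claw": 1}, {"wx": 0, "wy": 0, "wz": 0, "x": 0, "y": 0, "z": 0, "claw": 1}, {"wx": 0, "wy": 0, "wz": 0, "x": 0, "y": 0, "z": 0, "claw": 1}, {"wx": 0, "wy": 0, "wz": 0, "x": 0, "y": 0, "z": 0, "claw": 1}])

```text
time: 5.73
eef_pos: [0.5589, 0.1483, 0.0456]
tcp_rot: [2.05, 2.109, -0.271]
wrist_force: [-0.4, -0.5, 0.7]
opening: -0.0004
grasp_force: 0.0
```

```bash
python3 - <<'E'
from h import *
s=observe(); print(s["time"],s["eef_pos"].round(4),s["wrist_force"].round(2))
print(cv2.Rodrigues(np.array(s["tcp_rot"]))[0].round(3))
c,q=np.cos(.038),np.sin(.038); d=s["eef_pos"][:2]-[.5646,-.0325]; print("own",c*d[0]+q*d[1],-q*d[0]+c*d[1])
E
```

```text
5.7333 [0.5589 0.1483 0.0456] [-0.39 -0.49  0.68]
[[-0.027  1.     0.007]
 [ 0.965  0.028 -0.26 ]
 [-0.26   0.    -0.966]]
own 0.0011619572834830087 0.18084027874912173
```

>>> servo_tool(commands=[{"wx": 0, "wy": 0, "wz": 0, "x": -0.007, "y": 0, "z": 0.003, "claw": 1}, {"wx": 0, "wy": 0, "wz": 0, "x": -0.007, "y": 0, "z": 0.003, "claw": 1}, {"wx": 0, "wy": 0, "wz": 0, "x": -0.007, "y": 0, "z": 0.003, "claw": 1}, {"wx": 0, "wy": 0, "wz": 0, "x": -0.007, "y": 0, "z": 0.003, "claw": 1}, {"wx": 0, "wy": 0, "wz": 0, "x": -0.005, "y": 0, "z": 0.002, "claw": 1}])

```text
time: 6.15
eef_pos: [0.5596, 0.1193, 0.0413]
tcp_rot: [2.049, 2.108, -0.272]
wrist_force: [-0.1, 0.0, -1.2]
opening: -0.0001
grasp_force: 0.0
```

>>> servo_tool(commands=[{"wx": 0, "wy": 0, "wz": 0, "x": -0.003, "y": 0, "z": 0.0008, "claw": 1}, {"wx": 0, "wy": 0, "wz": 0, "x": -0.003, "y": 0, "z": 0.0008, "claw": 1}, {"wx": 0, "wy": 0, "wz": 0, "x": -0.003, "y": 0, "z": 0.0008, "claw": 1}, {"wx": 0, "wy": 0, "wz": 0, "x": -0.003, "y": 0, "z": 0.0008, "claw": 1}, {"wx": 0, "wy": 0, "wz": 0, "x": -0.003, "y": 0, "z": 0.0008, "claw": 1}])

```text
time: 6.57
eef_pos: [0.5603, 0.1088, 0.0414]
tcp_rot: [2.049, 2.11, -0.27]
wrist_force: [-0.0, 1.3, 0.6]
opening: -0.0002
grasp_force: 1.0
```

>>> servo_tool(commands=[{"wx": 0, "wy": 0, "wz": 0, "x": -0.003, "y": 0, "z": 0.0008, "claw": 1}, {"wx": 0, "wy": 0, "wz": 0, "x": -0.003, "y": 0, "z": 0.0008, "claw": 1}, {"wx": 0, "wy": 0, "wz": 0, "x": -0.003, "y": 0, "z": 0.0008, "claw": 1}, {"wx": 0, "wy": 0, "wz": 0, "x": -0.003, "y": 0, "z": 0.0008, "claw": 1}, {"wx": 0, "wy": 0, "wz": 0, "x": -0.003, "y": 0, "z": 0.0008, "claw": 1}])

```text
time: 6.98
eef_pos: [0.5604, 0.0957, 0.0414]
tcp_rot: [2.048, 2.109, -0.272]
wrist_force: [-0.5, 2.0, -1.0]
opening: 0.0001
grasp_force: 0.9
```

>>> servo_tool(commands=[{"wx": 0, "wy": 0, "wz": 0, "x": -0.003, "y": 0, "z": 0.0008, "claw": 1}, {"wx": 0, "wy": 0, "wz": 0, "x": -0.003, "y": 0, "z": 0.0008, "claw": 1}, {"wx": 0, "wy": 0, "wz": 0, "x": -0.003, "y": 0, "z": 0.0008, "claw": 1}, {"wx": 0, "wy": 0, "wz": 0, "x": -0.003, "y": 0, "z": 0.0008, "claw": 1}, {"wx": 0, "wy": 0, "wz": 0, "x": -0.003, "y": 0, "z": 0.0008, "claw": 1}])

```text
time: 7.4
eef_pos: [0.5608, 0.0831, 0.0415]
tcp_rot: [2.048, 2.109, -0.272]
wrist_force: [-0.3, 1.4, -0.6]
opening: 0.0002
grasp_force: 0.8
```

>>> servo_tool(commands=[{"wx": 0, "wy": 0, "wz": 0, "x": -0.002, "y": 0, "z": 0.0005, "claw": 1}, {"wx": 0, "wy": 0, "wz": 0, "x": -0.002, "y": 0, "z": 0.0005, "claw": 1}, {"wx": 0, "wy": 0, "wz": 0, "x": -0.002, "y": 0, "z": 0.0005, "claw": 1}, {"wx": 0, "wy": 0, "wz": 0, "x": -0.002, "y": 0, "z": 0.0005, "claw": 1}, {"wx": 0, "wy": 0, "wz": 0, "x": -0.002, "y": 0, "z": 0.0005, "claw": 1}])

```text
time: 7.82
eef_pos: [0.561, 0.075, 0.0416]
tcp_rot: [2.048, 2.109, -0.272]
wrist_force: [-0.4, 1.6, -1.6]
opening: -0.0001
grasp_force: 0.7
```

>>> servo_tool(commands=[{"wx": 0, "wy": 0, "wz": 0, "x": -0.0012, "y": 0, "z": 0.0003, "claw": 1}, {"wx": 0, "wy": 0, "wz": 0, "x": -0.0012, "y": 0, "z": 0.0003, "claw": 1}, {"wx": 0, "wy": 0, "wz": 0, "x": -0.0012, "y": 0, "z": 0.0003, "claw": 1}, {"wx": 0, "wy": 0, "wz": 0, "x": 0, "y": 0, "z": 0, "claw": 1}, {"wx": 0, "wy": 0, "wz": 0, "x": 0, "y": 0, "z": 0, "claw": 1}])

```text
time: 8.23
eef_pos: [0.5612, 0.072, 0.0417]
tcp_rot: [2.048, 2.109, -0.272]
wrist_force: [-0.6, 1.1, -0.8]
opening: 0.0003
grasp_force: 0.4
```

>>> servo_tool(commands=[{"wx": 0, "wy": 0, "wz": 0, "x": -0.001, "y": 0, "z": 0.0003, "claw": 1}, {"wx": 0, "wy": 0, "wz": 0, "x": -0.001, "y": 0, "z": 0.0003, "claw": 1}, {"wx": 0, "wy": 0, "wz": 0, "x": -0.001, "y": 0, "z": 0.0003, "claw": 1}, {"wx": 0, "wy": 0, "wz": 0, "x": 0, "y": 0, "z": 0, "claw": 1}])

```text
time: 8.57
eef_pos: [0.5613, 0.0696, 0.0417]
tcp_rot: [2.048, 2.109, -0.272]
wrist_force: [0.4, 1.2, -0.3]
opening: 0.0001
grasp_force: 0.7
```

>>> servo_tool(commands=[{"wx": 0, "wy": 0, "wz": 0, "x": -0.001, "y": 0, "z": 0.0003, "claw": 1}, {"wx": 0, "wy": 0, "wz": 0, "x": -0.001, "y": 0, "z": 0.0003, "claw": 1}, {"wx": 0, "wy": 0, "wz": 0, "x": 0, "y": 0, "z": 0, "claw": 1}])

```text
time: 8.82
eef_pos: [0.5614, 0.0679, 0.0417]
tcp_rot: [2.048, 2.109, -0.272]
wrist_force: [0.2, 1.1, -0.0]
opening: -0.0002
grasp_force: 0.8
```

>>> servo_tool(commands=[{"wx": 0, "wy": 0, "wz": 0, "x": -0.001, "y": 0, "z": 0.0003, "claw": 1}, {"wx": 0, "wy": 0, "wz": 0, "x": -0.001, "y": 0, "z": 0.0003, "claw": 1}, {"wx": 0, "wy": 0, "wz": 0, "x": 0, "y": 0, "z": 0, "claw": 1}])

```text
time: 9.07
eef_pos: [0.5615, 0.0663, 0.0416]
tcp_rot: [2.048, 2.109, -0.272]
wrist_force: [-0.7, 2.4, 0.4]
opening: -0.0002
grasp_force: 0.9
```

>>> servo_tool(commands=[{"wx": 0, "wy": 0, "wz": 0, "x": -0.001, "y": 0, "z": 0.0003, "claw": 1}, {"wx": 0, "wy": 0, "wz": 0, "x": 0, "y": 0, "z": 0, "claw": 1}])

```text
time: 9.23
eef_pos: [0.5615, 0.0655, 0.0416]
tcp_rot: [2.048, 2.109, -0.271]
wrist_force: [0.3, 2.1, 1.1]
opening: 0.0003
grasp_force: 1.0
```

```bash
python3 - <<'E'
from h import *
s=observe(); print(s["time"],s["eef_pos"].round(4),s["wrist_force"].round(2))
f=grab_frame("scene"); cv2.imwrite("pics/s3.png",cv2.resize(f["pixels"][150:270,180:340,::-1],(800,600),interpolation=2))
t=grab_frame("top"); cv2.imwrite("pics/t3.png",cv2.resize(t["pixels"][180:260,200:330,::-1],(780,480),interpolation=2))
hsv=cv2.cvtColor(t["pixels"],cv2.COLOR_RGB2HSV); m=cv2.inRange(hsv,(22,110,120),(35,255,255)); m[:, :212]=0;m[:,262:]=0;m[:200]=0;m[240:]=0
print("lid",cen(m>0),(m>0).sum(),cv2.boundingRect(m),onz(t,[cen(m>0)],.078).round(4))
E
```

```text
9.2333 [0.5615 0.0655 0.0416] [0.28 2.07 1.12]
lid [245.06282723 215.19371728] 191 (238, 206, 18, 19) [[0.5632 0.0299 0.078 ]]
```

View pics/s3.png

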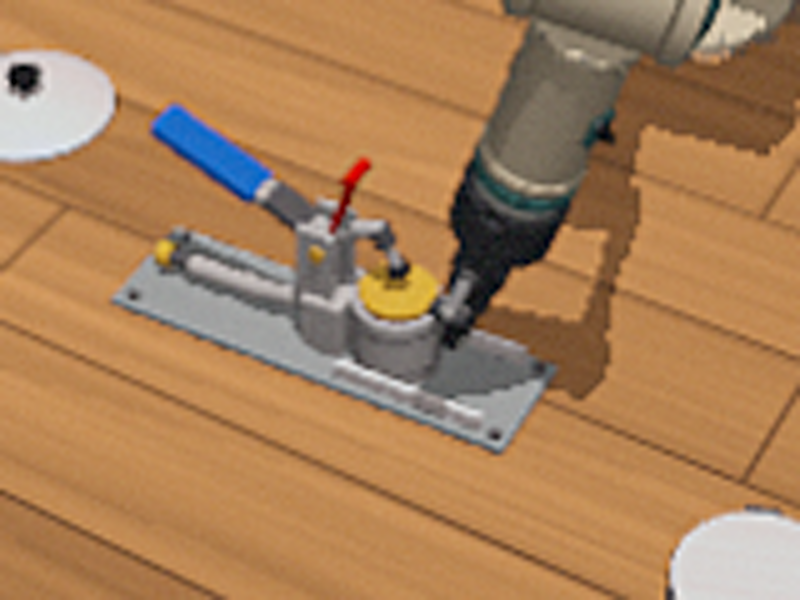

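The tin is now under the jaw, its left side at about (355,320) px nearly touching the post. I'll creep on until the force rises.

>>> servo_tool(commands=[{"wx": 0, "wy": 0, "wz": 0, "x": -0.001, "y": 0, "z": 0.0003, "claw": 1}, {"wx": 0, "wy": 0, "wz": 0, "x": 0, "y": 0, "z": 0, "claw": 1}])

```text
time: 9.5
eef_pos: [0.5615, 0.0647, 0.0416]
tcp_rot: [2.048, 2.109, -0.271]
wrist_force: [-0.1, 3.0, 1.3]
opening: 0.0002
grasp_force: 1.1
```

>>> servo_tool(commands=[{"wx": 0, "wy": 0, "wz": 0, "x": -0.001, "y": 0, "z": 0.0003, "claw": 1}, {"wx": 0, "wy": 0, "wz": 0, "x": 0, "y": 0, "z": 0, "claw": 1}])

```text
time: 9.67
eef_pos: [0.5615, 0.0639, 0.0416]
tcp_rot: [2.048, 2.109, -0.271]
wrist_force: [0.2, 1.8, 1.6]
opening: -0.0001
grasp_force: 1.3
```

>>> servo_tool(commands=[{"wx": 0, "wy": 0, "wz": 0, "x": -0.001, "y": 0, "z": 0.0003, "claw": 1}, {"wx": 0, "wy": 0, "wz": 0, "x": 0, "y": 0, "z": 0, "claw": 1}])

```text
time: 9.83
eef_pos: [0.5615, 0.0638, 0.0416]
tcp_rot: [2.049, 2.109, -0.27]
wrist_force: [-0.6, 4.8, 3.4]
opening: -0.0001
grasp_force: 2.6
```

>>> servo_tool(commands=[{"wx": 0, "wy": 0, "wz": 0, "x": -0.001, "y": 0, "z": 0.0003, "claw": 1}, {"wx": 0, "wy": 0, "wz": 0, "x": 0, "y": 0, "z": 0, "claw": 1}, {"wx": 0, "wy": 0, "wz": 0, "x": 0, "y": 0, "z": 0, "claw": 1}])

```text
time: 10.08
eef_pos: [0.5616, 0.0637, 0.0415]
tcp_rot: [2.05, 2.11, -0.268]
wrist_force: [-0.5, 7.1, 2.9]
opening: -0.0003
grasp_force: 3.6
```

>>> servo_tool(commands=[{"wx": 0, "wy": 0, "wz": 0, "x": 0.004, "y": 0, "z": -0.001, "claw": 1}, {"wx": 0, "wy": 0, "wz": 0, "x": 0.012, "y": 0, "z": -0.003, "claw": 1}, {"wx": 0, "wy": 0, "wz": 0, "x": 0.02, "y": 0, "z": -0.005, "claw": 1}, {"wx": 0, "wy": 0, "wz": 0, "x": 0.02, "y": 0, "z": -0.005, "claw": 1}, {"wx": 0, "wy": 0, "wz": 0, "x": 0.02, "y": 0, "z": -0.005, "claw": 1}])

```text
time: 10.5
eef_pos: [0.5593, 0.1251, 0.04]
tcp_rot: [2.048, 2.109, -0.274]
wrist_force: [0.8, 0.6, -0.1]
opening: 0.0003
grasp_force: 0.0
```

>>> servo_tool(commands=[{"wx": 0, "wy": 0, "wz": 0, "x": 0, "y": 0, "z": -0.04, "claw": 1}, {"wx": 0, "wy": 0, "wz": 0, "x": 0, "y": 0, "z": -0.04, "claw": 1}, {"wx": 0, "wy": 0.014, "wz": 0, "x": 0, "y": 0, "z": -0.04, "claw": 1}, {"wx": 0, "wy": 0.014, "wz": 0, "x": 0, "y": 0, "z": -0.04, "claw": 1}, {"wx": 0, "wy": 0.014, "wz": 0, "x": 0, "y": 0, "z": -0.04, "claw": 1}])

```text
time: 10.92
eef_pos: [0.5582, 0.1599, 0.1977]
tcp_rot: [-2.183, -2.256, -0.004]
wrist_force: [1.0, 0.6, -0.7]
opening: -0.0
grasp_force: 0.0
```

>>> servo_tool(commands=[{"wx": 0, "wy": 0, "wz": 0, "x": 0, "y": 0, "z": -0.04, "claw": 1}, {"wx": 0, "wy": 0, "wz": 0, "x": 0, "y": 0, "z": -0.03, "claw": 1}, {"wx": 0, "wy": 0, "wz": 0, "x": 0, "y": 0, "z": 0, "claw": 1}])

```text
time: 11.17
eef_pos: [0.5613, 0.158, 0.2581]
tcp_rot: [2.185, 2.248, 0.012]
wrist_force: [0.6, -0.3, 0.4]
opening: -0.0002
grasp_force: 0.0
```

```bash
python3 - <<'E'
from h import *
s=observe(); print(s["time"],s["eef_pos"].round(4),s["joints"].round(2))
R=cv2.Rodrigues(np.array(s["tcp_rot"]))[0]; print(R.round(3))
t=grab_frame("top")
hsv=cv2.cvtColor(t["pixels"],cv2.COLOR_RGB2HSV); m=cv2.inRange(hsv,(22,110,120),(35,255,255)); m[:, :212]=0;m[:,262:]=0;m[:200]=0;m[240:]=0
b=cv2.boundingRect(m);print("lid",cen(m>0),b,onz(t,[cen(m>0),(b[0]-.5,215),(b[0]+b[2]-.5,215)],.078).round(4))
print((R.T@(np.array([.5686,-.1374,.24])-s["eef_pos"])/.8).round(3))
E
```

```text
11.1667 [0.5613 0.158  0.2581] [ 0.16  0.27  1.45 -0.    1.41  0.13]
[[-0.029  1.     0.01 ]
 [ 1.     0.029  0.001]
 [ 0.     0.01  -1.   ]]
lid [245.79120879 215.13186813] (239, 206, 17, 19) [[ 0.5634  0.0278  0.078 ]
 [ 0.5634  0.0487  0.078 ]
 [ 0.5643 -0.      0.078 ]]
[-0.369 -0.002  0.023]
```

>>> servo_tool(commands=[{"wx": 0, "wy": 0, "wz": 0, "x": -0.037, "y": 0, "z": 0, "claw": 1}, {"wx": 0, "wy": 0, "wz": 0, "x": -0.037, "y": 0, "z": 0, "claw": 1}, {"wx": 0, "wy": 0, "wz": 0, "x": -0.037, "y": 0, "z": 0, "claw": 1}, {"wx": 0, "wy": 0, "wz": 0, "x": -0.037, "y": 0, "z": 0, "claw": 1}, {"wx": 0, "wy": 0, "wz": 0, "x": -0.037, "y": 0, "z": 0, "claw": 1}])

```text
time: 11.63
eef_pos: [0.5616, 0.0093, 0.2501]
tcp_rot: [-2.185, -2.253, 0.005]
wrist_force: [-0.3, -0.3, -0.3]
opening: 0.0
grasp_force: 0.0
```

>>> servo_tool(commands=[{"wx": 0, "wy": 0, "wz": 0, "x": -0.037, "y": 0, "z": 0, "claw": 1}, {"wx": 0, "wy": 0, "wz": 0, "x": -0.037, "y": 0, "z": 0, "claw": 1}, {"wx": 0, "wy": 0, "wz": 0, "x": -0.037, "y": 0, "z": 0, "claw": 1}, {"wx": 0, "wy": 0, "wz": 0, "x": -0.037, "y": 0, "z": 0, "claw": 1}, {"wx": 0, "wy": 0, "wz": 0, "x": -0.036, "y": -0.002, "z": 0, "claw": 1}])

```text
time: 12.05
eef_pos: [0.5647, -0.1379, 0.2499]
tcp_rot: [-2.186, -2.252, 0.004]
wrist_force: [-0.3, 0.6, -0.2]
opening: -0.0002
grasp_force: 0.0
```

>>> servo_tool(commands=[{"wx": 0, "wy": 0, "wz": 0, "x": 0, "y": 0, "z": 0.02, "claw": 1}, {"wx": 0, "wy": 0, "wz": 0, "x": 0, "y": 0, "z": 0.02, "claw": 1}, {"wx": 0, "wy": 0, "wz": 0, "x": 0, "y": 0, "z": 0.015, "claw": 1}, {"wx": 0, "wy": 0, "wz": 0, "x": 0, "y": 0, "z": 0, "claw": 1}, {"wx": 0, "wy": 0, "wz": 0, "x": 0, "y": 0, "z": 0, "claw": 1}])

```text
time: 12.47
eef_pos: [0.5645, -0.1364, 0.2061]
tcp_rot: [-2.185, -2.251, 0.004]
wrist_force: [0.6, 0.7, 0.3]
opening: 0.0001
grasp_force: 0.0
```

```bash
python3 - <<'E'
from h import *
s=observe(); print(s["time"],s["eef_pos"].round(4),s["joints"].round(2),s["wrist_force"].round(2))
c,q=np.cos(.038),np.sin(.038); d=s["eef_pos"][:2]-[.5646,-.0325]; print("own",c*d[0]+q*d[1],-q*d[0]+c*d[1])
f=grab_frame("scene"); cv2.imwrite("pics/s4.png",cv2.resize(f["pixels"][130:250,180:340,::-1],(800,600),interpolation=2))
E
```

```text
12.4667 [ 0.5645 -0.1364  0.2061] [-0.36  0.3   1.53 -0.    1.31 -0.39] [0.63 0.71 0.31]
own -0.004051885766151377 -0.10377824824571344
```

View pics/s4.png

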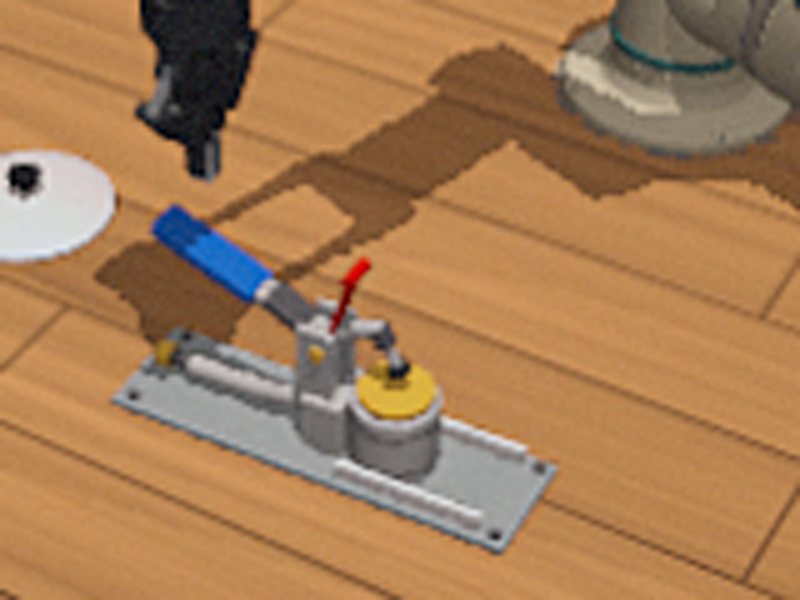

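The tin sits against the post with its lid raised, at about (398,420) px. The fingers are above the blue grip, near (205,170). Starting the squeeze.

>>> servo_tool(commands=[{"wx": 0, "wy": 0, "wz": 0, "x": 0, "y": 0.005, "z": 0.007, "claw": 1}, {"wx": 0, "wy": 0, "wz": 0, "x": 0, "y": 0, "z": 0.007, "claw": 1}, {"wx": 0, "wy": 0, "wz": 0, "x": 0, "y": 0, "z": 0.007, "claw": 1}, {"wx": 0, "wy": 0, "wz": 0, "x": 0, "y": 0, "z": 0.005, "claw": 1}, {"wx": 0, "wy": 0, "wz": 0, "x": 0, "y": 0, "z": 0.003, "claw": 1}])

```text
time: 12.93
eef_pos: [0.5693, -0.1365, 0.1843]
tcp_rot: [-2.187, -2.253, 0.001]
wrist_force: [-0.9, -0.7, -0.6]
opening: -0.0006
grasp_force: 0.0
```

>>> servo_tool(commands=[{"wx": 0, "wy": 0, "wz": 0, "x": 0, "y": 0, "z": 0.003, "claw": 1}, {"wx": 0, "wy": 0, "wz": 0, "x": 0, "y": 0, "z": 0.003, "claw": 1}, {"wx": 0, "wy": 0, "wz": 0, "x": 0, "y": 0, "z": 0.003, "claw": 1}, {"wx": 0, "wy": 0, "wz": 0, "x": 0, "y": 0, "z": 0.003, "claw": 1}, {"wx": 0, "wy": 0, "wz": 0, "x": 0, "y": 0, "z": 0.003, "claw": 1}])

```text
time: 13.35
eef_pos: [0.5698, -0.1368, 0.173]
tcp_rot: [2.188, 2.254, 0.0]
wrist_force: [-0.3, -0.4, 0.1]
opening: -0.0
grasp_force: 0.0
```

>>> servo_tool(commands=[{"wx": 0, "wy": 0, "wz": 0, "x": 0, "y": 0, "z": 0.003, "claw": 1}, {"wx": 0, "wy": 0, "wz": 0, "x": 0, "y": 0, "z": 0.003, "claw": 1}, {"wx": 0, "wy": 0, "wz": 0, "x": 0, "y": 0, "z": 0.003, "claw": 1}, {"wx": 0, "wy": 0, "wz": 0, "x": 0, "y": 0, "z": 0.003, "claw": 1}, {"wx": 0, "wy": 0, "wz": 0, "x": 0, "y": 0, "z": 0.003, "claw": 1}])

```text
time: 13.77
eef_pos: [0.5697, -0.1367, 0.1609]
tcp_rot: [-2.188, -2.254, -0.0]
wrist_force: [-0.3, -0.5, -0.3]
opening: 0.0001
grasp_force: 0.0
```

>>> servo_tool(commands=[{"wx": 0, "wy": 0, "wz": 0, "x": 0, "y": 0, "z": 0.002, "claw": 1}, {"wx": 0, "wy": 0, "wz": 0, "x": 0, "y": 0, "z": 0.002, "claw": 1}, {"wx": 0, "wy": 0, "wz": 0, "x": 0, "y": 0, "z": 0.002, "claw": 1}, {"wx": 0, "wy": 0, "wz": 0, "x": 0, "y": 0, "z": 0.002, "claw": 1}, {"wx": 0, "wy": 0, "wz": 0, "x": 0, "y": 0, "z": 0.002, "claw": 1}])

```text
time: 14.18
eef_pos: [0.57, -0.137, 0.1536]
tcp_rot: [2.188, 2.253, 0.0]
wrist_force: [-1.3, 0.0, 9.7]
opening: 0.0001
grasp_force: 4.4
```

>>> servo_tool(commands=[{"wx": 0, "wy": 0, "wz": 0, "x": 0, "y": 0, "z": 0.003, "claw": 1}, {"wx": 0, "wy": 0, "wz": 0, "x": 0, "y": 0, "z": 0.003, "claw": 1}, {"wx": 0, "wy": 0, "wz": 0, "x": 0, "y": 0, "z": 0.003, "claw": 1}, {"wx": 0, "wy": 0, "wz": 0, "x": 0, "y": 0, "z": 0.003, "claw": 1}, {"wx": 0, "wy": 0, "wz": 0, "x": 0, "y": 0, "z": 0.003, "claw": 1}])

```text
time: 14.6
eef_pos: [0.571, -0.1386, 0.1436]
tcp_rot: [2.184, 2.25, -0.0]
wrist_force: [-2.6, -2.2, 11.2]
opening: -0.0002
grasp_force: 4.7
```

>>> servo_tool(commands=[{"wx": 0, "wy": 0, "wz": 0, "x": 0, "y": 0, "z": 0.003, "claw": 1}, {"wx": 0, "wy": 0, "wz": 0, "x": 0, "y": 0, "z": 0.003, "claw": 1}, {"wx": 0, "wy": 0, "wz": 0, "x": 0, "y": 0, "z": 0.003, "claw": 1}, {"wx": 0, "wy": 0, "wz": 0, "x": 0, "y": 0, "z": 0.003, "claw": 1}, {"wx": 0, "wy": 0, "wz": 0, "x": 0, "y": 0, "z": 0.003, "claw": 1}])

```text
time: 15.02
eef_pos: [0.5716, -0.1393, 0.1319]
tcp_rot: [2.182, 2.249, -0.0]
wrist_force: [-1.5, -4.2, 10.6]
opening: -0.0001
grasp_force: 4.7
```

>>> servo_tool(commands=[{"wx": 0, "wy": 0, "wz": 0, "x": 0, "y": 0, "z": 0.003, "claw": 1}, {"wx": 0, "wy": 0, "wz": 0, "x": 0, "y": 0, "z": 0.003, "claw": 1}, {"wx": 0, "wy": 0, "wz": 0, "x": 0, "y": 0, "z": 0.003, "claw": 1}, {"wx": 0, "wy": 0, "wz": 0, "x": 0, "y": 0, "z": 0.003, "claw": 1}, {"wx": 0, "wy": 0, "wz": 0, "x": 0, "y": 0, "z": 0.003, "claw": 1}])

```text
time: 15.43
eef_pos: [0.572, -0.1398, 0.1198]
tcp_rot: [2.181, 2.248, -0.0]
wrist_force: [-0.3, -5.3, 9.8]
opening: 0.0002
grasp_force: 4.5
```

>>> servo_tool(commands=[{"wx": 0, "wy": 0, "wz": 0, "x": 0, "y": 0, "z": 0.003, "claw": 1}, {"wx": 0, "wy": 0, "wz": 0, "x": 0, "y": 0, "z": 0.003, "claw": 1}, {"wx": 0, "wy": 0, "wz": 0, "x": 0, "y": 0, "z": 0.003, "claw": 1}])

```text
time: 15.68
eef_pos: [0.5721, -0.1404, 0.1128]
tcp_rot: [2.18, 2.248, -0.002]
wrist_force: [-0.9, -7.0, 12.0]
opening: -0.0001
grasp_force: 5.3
```

>>> servo_tool(commands=[{"wx": 0, "wy": 0, "wz": 0, "x": 0, "y": 0, "z": 0.003, "claw": 1}, {"wx": 0, "wy": 0, "wz": 0, "x": 0, "y": 0, "z": 0.003, "claw": 1}, {"wx": 0, "wy": 0, "wz": 0, "x": 0, "y": 0, "z": 0.003, "claw": 1}])

```text
time: 15.93
eef_pos: [0.5722, -0.1407, 0.1056]
tcp_rot: [2.18, 2.248, -0.002]
wrist_force: [-0.5, -6.8, 9.9]
opening: 0.0
grasp_force: 5.2
```

>>> servo_tool(commands=[{"wx": 0, "wy": 0, "wz": 0, "x": 0, "y": 0, "z": 0.002, "claw": 1}, {"wx": 0, "wy": 0, "wz": 0, "x": 0, "y": 0, "z": 0.002, "claw": 1}, {"wx": 0, "wy": 0, "wz": 0, "x": 0, "y": 0, "z": 0.002, "claw": 1}])

```text
time: 16.18
eef_pos: [0.5722, -0.1404, 0.1005]
tcp_rot: [2.181, 2.248, -0.001]
wrist_force: [-0.1, -5.9, 7.9]
opening: -0.0005
grasp_force: 4.2
```

>>> servo_tool(commands=[{"wx": 0, "wy": 0, "wz": 0, "x": 0, "y": 0, "z": 0.002, "claw": 1}, {"wx": 0, "wy": 0, "wz": 0, "x": 0, "y": 0, "z": 0.002, "claw": 1}, {"wx": 0, "wy": 0, "wz": 0, "x": 0, "y": 0, "z": 0.002, "claw": 1}])

```text
time: 16.43
eef_pos: [0.5721, -0.1402, 0.0954]
tcp_rot: [2.181, 2.248, -0.001]
wrist_force: [0.4, -5.6, 6.8]
opening: 0.0001
grasp_force: 3.6
```

Resistance is falling, so over-centre is close. I'll use single small steps from here.

>>> servo_tool(commands=[{"wx": 0, "wy": 0, "wz": 0, "x": 0, "y": 0, "z": 0.002, "claw": 1}, {"wx": 0, "wy": 0, "wz": 0, "x": 0, "y": 0, "z": 0.002, "claw": 1}])

```text
time: 16.6
eef_pos: [0.572, -0.1394, 0.0918]
tcp_rot: [2.183, 2.249, 0.0]
wrist_force: [-0.2, -4.5, 4.3]
opening: 0.0003
grasp_force: 2.4
```

>>> servo_tool(commands=[{"wx": 0, "wy": 0, "wz": 0, "x": 0, "y": 0, "z": 0.002, "claw": 1}, {"wx": 0, "wy": 0, "wz": 0, "x": 0, "y": 0, "z": 0.002, "claw": 1}])

```text
time: 16.77
eef_pos: [0.5708, -0.1373, 0.0873]
tcp_rot: [2.187, 2.252, 0.002]
wrist_force: [0.3, -0.9, 1.2]
opening: 0.0003
grasp_force: 0.8
```

>>> servo_tool(commands=[{"wx": 0, "wy": 0, "wz": 0, "x": 0, "y": 0, "z": 0.002, "claw": 1}, {"wx": 0, "wy": 0, "wz": 0, "x": 0, "y": 0, "z": 0, "claw": 1}])

```text
time: 16.93
eef_pos: [0.5684, -0.1356, 0.0839]
tcp_rot: [-2.186, -2.251, 0.001]
wrist_force: [-0.9, -0.2, -1.0]
opening: 0.0002
grasp_force: 0.0
```

The force has dropped to zero, which means it snapped over. I'll lift and check.

>>> servo_tool(commands=[{"wx": 0, "wy": 0, "wz": 0, "x": 0, "y": 0, "z": -0.01, "claw": 1}, {"wx": 0, "wy": 0, "wz": 0, "x": 0, "y": 0, "z": -0.03, "claw": 1}, {"wx": 0, "wy": 0, "wz": 0, "x": 0, "y": 0, "z": -0.04, "claw": 1}, {"wx": 0, "wy": 0, "wz": 0, "x": 0, "y": 0, "z": -0.04, "claw": 1}, {"wx": 0, "wy": 0, "wz": 0, "x": 0, "y": 0, "z": -0.03, "claw": 1}])

```text
time: 17.35
eef_pos: [0.5699, -0.1363, 0.2077]
tcp_rot: [2.187, 2.254, 0.002]
wrist_force: [0.7, -0.2, 1.0]
opening: 0.0001
grasp_force: 0.0
```

>>> servo_tool(commands=[{"wx": 0, "wy": 0, "wz": 0, "x": 0, "y": 0, "z": 0, "claw": 1}, {"wx": 0, "wy": 0, "wz": 0, "x": 0, "y": 0, "z": 0, "claw": 1}, {"wx": 0, "wy": 0, "wz": 0, "x": 0, "y": 0, "z": 0, "claw": 1}])

```text
time: 17.6
eef_pos: [0.5689, -0.1361, 0.2045]
tcp_rot: [-2.187, -2.253, 0.001]
wrist_force: [-0.4, 0.1, 0.1]
opening: -0.0
grasp_force: 0.0
```

```bash
python3 - <<'E'
from h import *
s=observe(); print(s["time"],s["eef_pos"].round(4))
f=grab_frame("scene"); cv2.imwrite("pics/s5.png",cv2.resize(f["pixels"][130:250,180:340,::-1],(800,600),interpolation=2))
for c in("scene","top"):
    t=f if c=="scene" else grab_frame("top")
    hsv=cv2.cvtColor(t["pixels"],cv2.COLOR_RGB2HSV); m=cv2.inRange(hsv,(0,150,90),(6,255,255))|cv2.inRange(hsv,(174,150,90),(180,255,255))
    if c=="top": m[:195]=0;m[245:]=0;m[:,:212]=0;m[:,330:]=0
    else: m[:150]=0;m[250:]=0;m[:,:200]=0;m[:,300:]=0
    n,l,st,ce=cv2.connectedComponentsWithStats(m); print(c,st[1:].tolist(),ce[1:].round(1).tolist())
    # predicted bar centre for shifts
    for sh in(-.13,-.07,0,.07,.13):
        a=.35+(-sh); y=-.012*np.sin(-.25+sh)*-1; 
        Y=-.062*np.sin(.35-sh)-.012*np.sin(.25-sh)*1; Z=.1+.012*np.cos(.25)+.062*np.cos(.35-sh)
        cc,q=np.cos(.038),np.sin(.038); print(sh,round(Y,4),round(Z,4),proj(t,[(.5646-q*Y,-.0325+cc*Y,Z)]).round(1))
E
```

```text
17.6 [ 0.5689 -0.1361  0.2045]
scene [[236, 178, 10, 18, 54]] [[240.7, 186.1]]
-0.13 -0.0331 0.1666 [[237.4 180. ]]
-0.07 -0.0291 0.1682 [[238.4 179.9]]
0 -0.0242 0.1699 [[239.6 180. ]]
0.07 -0.0193 0.1712 [[240.8 180.1]]
0.13 -0.015 0.1721 [[241.9 180.3]]
top [[269, 204, 13, 11, 79]] [[275.5, 210.1]]
-0.13 -0.0331 0.1666 [[280.4 209.5]]
-0.07 -0.0291 0.1682 [[279.  209.5]]
0 -0.0242 0.1699 [[277.2 209.4]]
0.07 -0.0193 0.1712 [[275.3 209.4]]
0.13 -0.015 0.1721 [[273.7 209.3]]
```

View pics/s5.png

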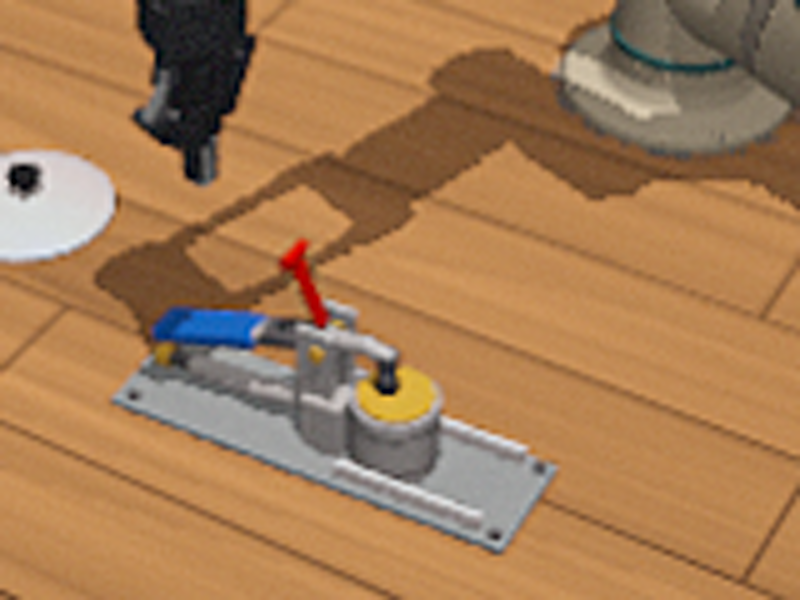

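The handle is locked flat, with the blue grip at about (210,328). The pad is on the lid, and the lever's red bar leans back at about (294,255). The bar measures roughly 30 mm to the handle side, so the shift is about -0.08 rad. Next I'll line up behind the bar.

>>> servo_tool(commands=[{"wx": 0, "wy": 0, "wz": 0, "x": 0.01, "y": 0, "z": 0.01, "claw": 1}, {"wx": 0, "wy": 0, "wz": 0, "x": 0.01, "y": 0, "z": 0.012, "claw": 1}, {"wx": 0, "wy": 0, "wz": 0, "x": 0.01, "y": 0, "z": 0.013, "claw": 1}, {"wx": 0, "wy": 0, "wz": 0, "x": 0.005, "y": 0, "z": 0.013, "claw": 1}, {"wx": 0, "wy": 0, "wz": 0, "x": 0, "y": 0, "z": 0.01, "claw": 1}])

```text
time: 18.12
eef_pos: [0.5678, -0.107, 0.1565]
tcp_rot: [-2.185, -2.253, 0.001]
wrist_force: [-1.2, 0.5, 0.3]
opening: 0.0
grasp_force: 0.0
```

>>> servo_tool(commands=[{"wx": 0, "wy": 0, "wz": 0, "x": 0.003, "y": 0, "z": 0, "claw": 1}, {"wx": 0, "wy": 0, "wz": 0, "x": 0.003, "y": 0, "z": 0, "claw": 1}, {"wx": 0, "wy": 0, "wz": 0, "x": 0.003, "y": 0, "z": 0, "claw": 1}, {"wx": 0, "wy": 0, "wz": 0, "x": 0.003, "y": 0, "z": 0, "claw": 1}, {"wx": 0, "wy": 0, "wz": 0, "x": 0.003, "y": 0, "z": 0, "claw": 1}])

```text
time: 18.53
eef_pos: [0.569, -0.0968, 0.1593]
tcp_rot: [2.188, 2.253, 0.001]
wrist_force: [-0.4, 0.2, 0.2]
opening: -0.0001
grasp_force: 0.0
```

>>> servo_tool(commands=[{"wx": 0, "wy": 0, "wz": 0, "x": 0.003, "y": 0, "z": 0, "claw": 1}, {"wx": 0, "wy": 0, "wz": 0, "x": 0.003, "y": 0, "z": 0, "claw": 1}, {"wx": 0, "wy": 0, "wz": 0, "x": 0.003, "y": 0, "z": 0, "claw": 1}, {"wx": 0, "wy": 0, "wz": 0, "x": 0.003, "y": 0, "z": 0, "claw": 1}, {"wx": 0, "wy": 0, "wz": 0, "x": 0.003, "y": 0, "z": 0, "claw": 1}])

```text
time: 18.95
eef_pos: [0.5682, -0.0845, 0.1587]
tcp_rot: [2.188, 2.254, 0.0]
wrist_force: [-0.5, -0.4, -0.6]
opening: -0.0001
grasp_force: 0.0
```

>>> servo_tool(commands=[{"wx": 0, "wy": 0, "wz": 0, "x": 0.003, "y": 0, "z": 0, "claw": 1}, {"wx": 0, "wy": 0, "wz": 0, "x": 0.003, "y": 0, "z": 0, "claw": 1}, {"wx": 0, "wy": 0, "wz": 0, "x": 0.003, "y": 0, "z": 0, "claw": 1}, {"wx": 0, "wy": 0, "wz": 0, "x": 0.003, "y": 0, "z": 0, "claw": 1}, {"wx": 0, "wy": 0, "wz": 0, "x": 0.003, "y": 0, "z": 0, "claw": 1}])

```text
time: 19.37
eef_pos: [0.568, -0.073, 0.1589]
tcp_rot: [2.188, 2.253, -0.001]
wrist_force: [0.5, -1.8, 0.4]
opening: 0.0
grasp_force: 0.8
```

>>> servo_tool(commands=[{"wx": 0, "wy": 0, "wz": 0, "x": 0.0025, "y": 0, "z": 0, "claw": 1}, {"wx": 0, "wy": 0, "wz": 0, "x": 0.0025, "y": 0, "z": 0, "claw": 1}, {"wx": 0, "wy": 0, "wz": 0, "x": 0.0025, "y": 0, "z": 0, "claw": 1}, {"wx": 0, "wy": 0, "wz": 0, "x": 0.002, "y": 0, "z": 0, "claw": 1}])

```text
time: 19.7
eef_pos: [0.5677, -0.0651, 0.1588]
tcp_rot: [2.188, 2.254, 0.0]
wrist_force: [0.4, -1.7, 0.9]
opening: -0.0004
grasp_force: 0.9
```

>>> servo_tool(commands=[{"wx": 0, "wy": 0, "wz": 0, "x": 0.002, "y": 0, "z": 0, "claw": 1}, {"wx": 0, "wy": 0, "wz": 0, "x": 0.002, "y": 0, "z": 0, "claw": 1}, {"wx": 0, "wy": 0, "wz": 0, "x": 0.002, "y": 0, "z": 0, "claw": 1}])

```text
time: 19.95
eef_pos: [0.5675, -0.0603, 0.1587]
tcp_rot: [2.188, 2.254, -0.0]
wrist_force: [-0.4, -3.5, 0.8]
opening: -0.0002
grasp_force: 1.7
```

>>> servo_tool(commands=[{"wx": 0, "wy": 0, "wz": 0, "x": 0.002, "y": 0, "z": 0, "claw": 1}, {"wx": 0, "wy": 0, "wz": 0, "x": 0.002, "y": 0, "z": 0, "claw": 1}])

```text
time: 20.12
eef_pos: [0.5675, -0.0594, 0.1589]
tcp_rot: [2.185, 2.252, -0.005]
wrist_force: [-0.6, -9.8, 2.3]
opening: -0.0004
grasp_force: 4.4
```

>>> servo_tool(commands=[{"wx": 0, "wy": 0, "wz": 0, "x": 0.0015, "y": 0, "z": 0, "claw": 1}, {"wx": 0, "wy": 0, "wz": 0, "x": 0.0015, "y": 0, "z": 0, "claw": 1}])

```text
time: 20.28
eef_pos: [0.5675, -0.0579, 0.1592]
tcp_rot: [2.184, 2.251, -0.007]
wrist_force: [-1.0, -9.2, 3.4]
opening: 0.0002
grasp_force: 5.0
```

>>> servo_tool(commands=[{"wx": 0, "wy": 0, "wz": 0, "x": 0.0015, "y": 0, "z": 0, "claw": 1}, {"wx": 0, "wy": 0, "wz": 0, "x": 0.0015, "y": 0, "z": 0, "claw": 1}])

```text
time: 20.45
eef_pos: [0.5675, -0.0555, 0.1596]
tcp_rot: [2.184, 2.251, -0.006]
wrist_force: [-1.1, -8.7, 6.0]
opening: 0.0002
grasp_force: 4.2
```

>>> servo_tool(commands=[{"wx": 0, "wy": 0, "wz": 0, "x": 0.0015, "y": 0, "z": 0, "claw": 1}, {"wx": 0, "wy": 0, "wz": 0, "x": 0.0015, "y": 0, "z": 0, "claw": 1}])

```text
time: 20.62
eef_pos: [0.5675, -0.0514, 0.1594]
tcp_rot: [2.187, 2.252, -0.002]
wrist_force: [-1.4, -3.2, 1.7]
opening: 0.0002
grasp_force: 1.4
```

>>> servo_tool(commands=[{"wx": 0, "wy": 0, "wz": 0, "x": 0.0015, "y": 0, "z": 0, "claw": 1}, {"wx": 0, "wy": 0, "wz": 0, "x": 0.0015, "y": 0, "z": 0, "claw": 1}])

```text
time: 20.78
eef_pos: [0.567, -0.0469, 0.1585]
tcp_rot: [-2.188, -2.253, -0.001]
wrist_force: [0.7, 0.5, -0.3]
opening: 0.0
grasp_force: 0.0
```

>>> servo_tool(commands=[{"wx": 0, "wy": 0, "wz": 0, "x": 0.0015, "y": 0, "z": 0, "claw": 1}, {"wx": 0, "wy": 0, "wz": 0, "x": 0.0015, "y": 0, "z": 0, "claw": 1}])

```text
time: 20.95
eef_pos: [0.5667, -0.0443, 0.1583]
tcp_rot: [-2.187, -2.253, -0.001]
wrist_force: [0.9, -0.2, -0.5]
opening: -0.0005
grasp_force: 0.0
```

The contact is gone, so the handle sprang open. I'll lift straight up and look.

>>> servo_tool(commands=[{"wx": 0, "wy": 0, "wz": 0, "x": -0.004, "y": 0, "z": -0.01, "claw": 1}, {"wx": 0, "wy": 0, "wz": 0, "x": 0, "y": 0, "z": -0.03, "claw": 1}, {"wx": 0, "wy": 0, "wz": 0, "x": 0, "y": 0, "z": -0.04, "claw": 1}, {"wx": 0, "wy": 0, "wz": 0, "x": 0, "y": 0, "z": -0.03, "claw": 1}, {"wx": 0, "wy": 0, "wz": 0, "x": 0, "y": 0, "z": 0, "claw": 1}])

```text
time: 21.37
eef_pos: [0.5702, -0.0489, 0.2528]
tcp_rot: [2.182, 2.248, 0.01]
wrist_force: [0.2, -0.0, 0.7]
opening: -0.0002
grasp_force: 0.0
```

>>> servo_tool(commands=[{"wx": 0, "wy": 0, "wz": 0, "x": 0, "y": 0, "z": 0, "claw": 1}, {"wx": 0, "wy": 0, "wz": 0, "x": 0, "y": 0, "z": 0, "claw": 1}, {"wx": 0, "wy": 0, "wz": 0, "x": 0, "y": 0, "z": 0, "claw": 1}])

```text
time: 21.62
eef_pos: [0.5662, -0.0482, 0.2454]
tcp_rot: [-2.187, -2.252, 0.002]
wrist_force: [-0.1, 0.1, -0.1]
opening: 0.0001
grasp_force: 0.0
```

```bash
python3 - <<'E'
from h import *
s=observe(); print(s["time"],s["eef_pos"].round(4),s["wrist_force"].round(2))
f=grab_frame("scene"); cv2.imwrite("pics/s6.png",cv2.resize(f["pixels"][130:250,180:340,::-1],(800,600),interpolation=2))
E
```

```text
21.6167 [ 0.5662 -0.0482  0.2454] [-0.11  0.1  -0.14]
```

View pics/s6.png

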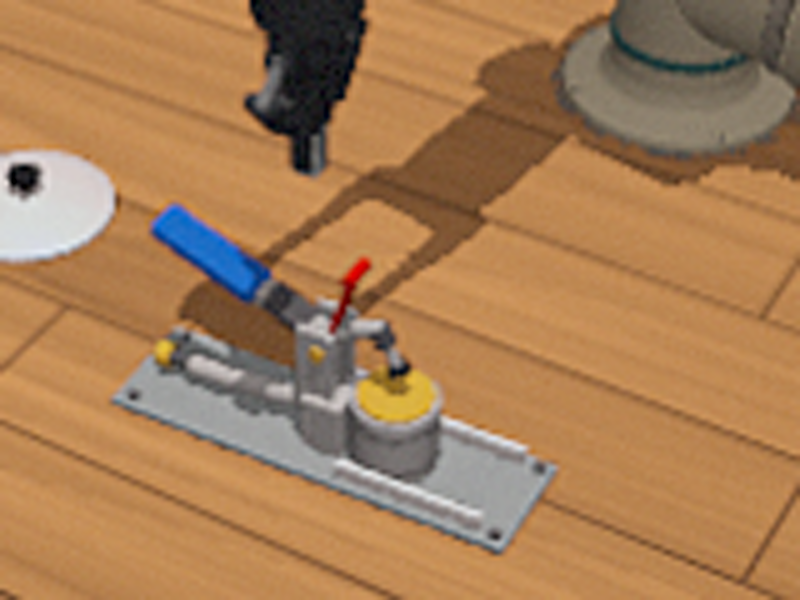

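The handle is fully open again, with the blue grip at about (210,250). The lever is back at rest at (350,280), the tin is still against the post with its lid lower, and the gripper is clear. Handing in.

```bash
python3 -c "from rig import *; print(sign_off())"
```

```text
the job is handed in; nothing more can be done
None
```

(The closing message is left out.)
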